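# Press and hold the test coupler on a tilted nipple

## Robot

A 6-joint arm with a two-finger parallel gripper is mounted at the origin on the work surface. World frame = base frame: x ahead of the robot, y to its left, z up, the work surface at z = 0. Lengths are in m, angles in rad, forces in N, time in s.
With the tool pointing down it reaches from about 0.35 to 0.975 m from the base axis. Payload 4.9 kg.
Tool frame: the origin (TCP) lies at the very end of the fingers, on their centre line; the grasp point (between the pads) lies 19 mm behind it; x points along the fingers, y is the direction in which the jaws open and shut, and the axes are right-handed (so a half turn about x gives the same grasp; the last joint's range is limited). The gripper opens to 85 mm and grips with 20 to 120 N. Pads are 22 mm wide; open, the fingers measure 114 mm over their backs; the gripper's body (76 mm by 85 mm) begins 54 mm behind the grasp point. The pads swing forward as they close: fully open they stand 13 mm farther back than shut.
Start: joints at [-0.119, 0.053, 1.613, -0, 1.476, -0.119], TCP at [0.625, 0, 0.231] pointing down, gripper open.
Joint ranges: [-3.01, 3.01], [-1.01, 2.22], [0.06, 2.58], [-1.02, 4.17], [0.09, 2.62], [-3.14, 3.14]. Speed limits (rad/s): [2.57, 2.57, 3.14, 3.14, 3.14, 3.14].

## Interface

Orientations are given as a unit quaternion [w, x, y, z].
In Python, from plant import manip gives the robot as it stands.
- The arm moves only by the tool play_rows, never from a script. Its argument "plan" is a list of rows, each a list of 5 numbers: the shift along the tool's x, y, z in mm, then the turn about the tool's x in rad, then the closure, from -1 (fully open) to 1 (shut). A call has 1 to 8 rows; each row is the pose to reach, as a shift and turn from the pose commanded when the call began, along the tool's axes at that moment; what a row does not reach only later rows make up. A row lasts 1/8 s, in which the tool goes at most 62.5 mm and 10.7 degrees, less where a joint would pass 70% of its speed; a pose out of reach is approached as far as the arm can. A call with a gripper value outside its range is refused whole. The fingers move at their own pace and stop on an object; the grip force is fixed at half the most. Time passes only in rows, so rows that repeat a pose let the fingers close. It gives the time, the measured TCP pose, the force and the opening at its end, in the units of the state.
- manip.state(): the state, without advancing time (a new reading comes with each control period).
- manip.grab_frame(name): name is "scene" or "side" or "wrist"; returns a dict with "img" (420x560x3 uint8, red, green, blue), "range_z" (420x560 float32, m along the optical axis (not along the pixel's ray), 0 where there is no reading), "fx", "fy", "cx", "cy" (pixels), "k1" (the pictures are not rectified: a ray, as slopes to the right and down, at radius r is drawn at 1 + k1 r^2 times it, then the intrinsics apply), "origin" and "rotation" of the camera in the world. Camera axes: x right, y up, looking along -z (the intrinsics and any distortion apply to the point x, -y, -z); pixel columns grow to the right and rows downward; lengths in m; the calibration is good to about 2 mm. A picture is of the moment at which its call begins.
- manip.job_done(): hands the job in, once; it reports no verdict.
The state is a dict: "time": time; "joint_pos": joint angles; "joint_vel": joint speeds; "joint_efforts": joint torques, N m; "tool_pos": TCP position; "tool_rot": TCP orientation; "contact_force": force on the tool from outside, world axes, zero at the start; "ft_torque": the same for the moment, N m; "gripper_width": opening from 0.0 (shut) to 1.0 (fully open).
Only numpy, scipy, OpenCV 4.12 (cv2) and the standard library are available. Lean on these libraries where they do the work, as an engineer would, in place of code of your own. Each camera call takes 0.05 s, during which the arm holds its last target. There are 200 camera calls.

## Task

Slide the steel coupler out of its slotted holder through the open end, then press it squarely onto the tilted brass nipple on the black housing until the nipple's spring sleeve snaps down. Do not let go: finish while the gripper is still holding the coupler there, sleeve fully down against its spring, as for a leak test. Leave the other loose things on the table alone.

Things in the scene. Friction and masses are not known exactly. Their poses are not given: they have to be found in the camera images.
- coupler: Loose round steel handpiece, 0.25 kg, 88 mm tall, standing mouth down in the holder; any yaw is alike. Origin: centre of its mouth (underside); z runs up its axis. From the mouth up: flange 46 mm in diameter, 6 mm thick; barrel 34 mm in diameter up to 46 mm; grip 26 mm in diameter from 46 to 88 mm. Bore in the mouth: 25 mm wide for the first 6 mm, then 19 mm wide to 40 mm deep.
- coupler_grip (a point): Middle of the coupler's grip, on its axis, 67 mm above the coupler's origin; take it here from above.
- holder: The coupler's holder, an aluminium block fixed to the table, 70 mm long (its x) by 70 mm wide, 41 mm tall, with a T-slot along its x, open at the -x end (roughly facing the robot), closed at +x. Origin: at table height, below the coupler's axis at the start. Slot floor 26 mm above the table; channel 51 mm wide, 9 mm high; over it two lips 6 mm thick, 39 mm apart.
- holder_mouth (a point): Middle of the slot's open end, at the height of its floor, 35 mm along -x from the holder's origin. The coupler's flange is caught under the lips, so it cannot be lifted out: slide it level along the holder's -x, 60 mm or more from its start, until the flange is clear of this end (play 2.5 mm to each side, 3 mm up).
- housing: Black housing on an aluminium plate 150 (x) by 120 (y) by 12 mm, fixed to the table; origin under the plate's centre. The housing is up to 70 mm tall, with two steel clamps up to 76 mm tall at its sides behind the nipple. A round black boss (44 mm in diameter) carries the nipple and leans towards the housing's -x (roughly towards the robot).
- nipple: Brass nipple fixed on the housing. Origin: its root, centre of the boss's face, 15 mm along -x from the housing's origin and 85 mm above the table. Its z is the nipple's axis, pointing out and up, leaning 25 degrees from vertical towards the housing's -x. Shaft 16 mm in diameter to 40 mm from the origin, then tapering to 9 mm at the tip, at 46 mm. The spring sleeve rides on it.
- sleeve_top (a point): Centre of the upper face of the spring sleeve, a brass ring 40 mm outside, 18 mm inside, 8 mm high, around the nipple; the coupler's mouth rests on this face and pushes it down. At rest it is 18 mm along the nipple's z from the nipple's origin, at the stop 9 mm; it moves with the sleeve.
- sleeve (a joint): Travel of the sleeve down along the nipple: 0 at rest, 0.009 m at its stop. It resists with 12 N at first, 14 N at 1 to 2 mm, then it snaps over: the force falls to about 5 N at 7 to 8 mm. At the stop its spring pushes back with about 7 N, and it springs up again when released.
- pin_rack: Bystander: loose orange plastic block 120x45x28 mm (long side along its x) with five black pins on top, 58 mm tall overall; origin under its centre.
- jar: Bystander: small white plastic jar with black cap, 44 mm in diameter, 60 mm tall, standing; origin under its centre.
- screwdriver: Bystander: screwdriver with blue handle, lying along its x.
- wrench: Bystander: steel open-ended wrench, lying along its x.
- seal_ring: Bystander: black rubber ring, 84 mm outside, 10 mm high, lying flat.
- gauge: Bystander: steel plug gauge, standing, 60 mm tall: foot 32 mm in diameter, stem 18 mm; not the coupler (it has no flange and no bore).
Things that resemble listed ones, but are neither listed nor needed, are in the scene too. Leave any red look-alike of the housing alone.

How it is judged:
On the way, in this order (a step that is already met when the one before it is completed fails the run):
1. the coupler is drawn out of the open end of the holder, in the gripper (x of coupler in the frame of holder below -0.05 m and contact force between the fingers and coupler above 0.5 N), for 0.1 s.
2. the coupler is pressed squarely on the nipple and the sleeve has snapped down (value of joint sleeve above 0.0075 m and angle between the z axis of coupler and the z axis of nipple, either way round below 0.1 rad and x of coupler in the frame of nipple between -0.004 and 0.004 m and y of coupler in the frame of nipple between -0.004 and 0.004 m and contact force between coupler and nipple above 2 N and contact force between the fingers and coupler above 3 N), for 0.2 s.
At the end, for the whole second after the job is handed in: The sleeve is held down at least 7.5 of its 9 mm by the coupler (which presses on it with more than 2 N), the coupler's axis within 0.10 rad (5.7 degrees) and 4 mm of the nipple's axis, at rest, and still gripped by the fingers (more than 3 N), through the last second (all of step 2 and linear speed of coupler below 0.01 m/s); the arm keeps its last pose, push and grip.
It fails at once if a bystander is moved by more than 25 mm (distance of any of pin_rack, jar, screwdriver, wrench, seal_ring, gauge from where it was at the start of the episode above 0.025 m).
It also fails if it takes over 48 s, if anything falls off the work surface, if the arm or the gripper's body presses on something with over 40 N, if the wrist force passes 120 N, or if a joint passes its speed limit or range.

## Working session

There is one attempt and no reset: what is moved stays moved. The work goes in short steps, Python scripts to look and compute and a tool call to move; the robot and the scene stay as the last step left them, time stands still between calls to the robot, and variables do not carry over. Pictures are saved under pics/ and viewed, about 8 in all and at most 12, crops included, and the job is handed in when it is done.

Besides the shell and the picture viewer there is one more tool, called as a command line: name --pt "numbers of a row" for each row, then --argument value for the rest. play_rows: Moves the arm, as the interface text tells. Its arguments: {"type":"object","properties":{"plan":{"type":"array"}},"required":["plan"]}

```bash
mkdir -p pics
cat > h.py <<'E'
import numpy as np, cv2, pickle
from plant import manip
def grab(n):
    f=manip.grab_frame(n); pickle.dump(f,open(f'{n}.pkl','wb')); return f
def load(n): return pickle.load(open(f'{n}.pkl','rb'))
def ray(f,u,v):
    K=np.array([[f['fx'],0,f['cx']],[0,f['fy'],f['cy']],[0,0,1]],float)
    p=cv2.undistortPoints(np.array([[[u,v]]],float),K,np.array([f['k1'],0,0,0],float))[0,0]
    return np.array(f['origin']),np.array(f['rotation']).reshape(3,3)@np.array([p[0],-p[1],-1.])
def on(f,u,v,z):
    o,d=ray(f,u,v); return o+d*(z-o[2])/d[2]
def cloud(f):
    K=np.array([[f['fx'],0,f['cx']],[0,f['fy'],f['cy']],[0,0,1]],float)
    h,w=f['range_z'].shape; v,u=np.mgrid[:h,:w]
    p=cv2.undistortPoints(np.stack([u.ravel(),v.ravel()],1)[:,None].astype(float),K,np.array([f['k1'],0,0,0],float))[:,0]
    d=np.c_[p[:,0],-p[:,1],-np.ones(len(p))]*f['range_z'].reshape(-1,1)
    return (d@np.array(f['rotation']).reshape(3,3).T+np.array(f['origin'])).reshape(h,w,3)
E
python3 - <<'E'
from h import *
print(manip.state())
for n in('scene','side','wrist'):
    f=grab(n); cv2.imwrite(f'pics/{n}0.png',f['img'][...,::-1]); print(n,f['origin'],np.array(f['rotation']).round(3).tolist(),f['fx'],f['k1'],(f['range_z']>0).mean())
E
```

```text
{'time': 0.0, 'joint_pos': array([-1.19008331e-01,  5.33491583e-02,  1.61428394e+00, -2.40044054e-05,
        1.47598873e+00, -1.18996339e-01]), 'joint_vel': array([-0.00082751, -0.00041588,  0.00105595,  0.00025096, -0.00238329,
       -0.00045584]), 'joint_efforts': array([ 2.70554956e-04, -3.93670499e+01, -3.70175600e+01, -1.62778279e-04,
        6.93513779e-03, -6.06393527e-06]), 'tool_pos': array([6.24383678e-01, 6.21784816e-05, 2.30073797e-01]), 'tool_rot': array([ 0.49943861,  0.49955205,  0.50055603, -0.50045229]), 'contact_force': array([-0.39230249,  0.66792947, -0.28741631]), 'ft_torque': array([-0.01008563, -0.00333157, -0.05948608]), 'gripper_width': 0.9986407814996923}
scene [ 1.29000443 -0.50533742  1.09133046] [0.826, 0.315, 0.167, 0.436] 529.3474014912811 -0.044741568914052385 0.9960331632653061
side [0.40692093 0.89355825 0.7830656 ] [-0.054, -0.038, 0.439, 0.896] 402.48919314170416 -0.006767797216106132 0.9959863945578231
wrist [0.62357815 0.06806577 0.37237313] [0.991, -0.136, 0.001, 0.0] 324.59727437137633 -0.06774184802526578 0.99578231292517
```

View pics/scene0.png

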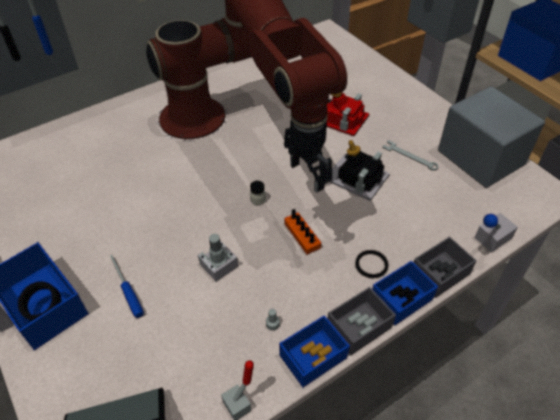

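View pics/side0.png

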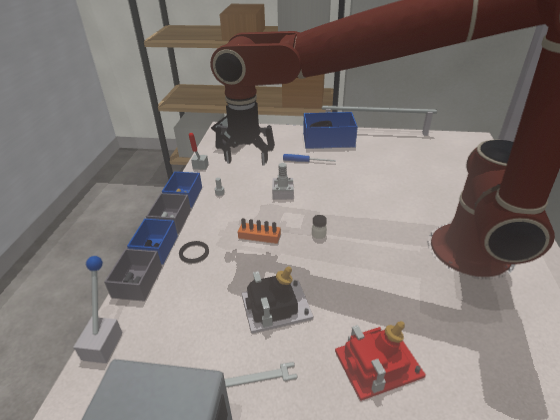

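Scene view: coupler at (216,245) on its holder (218,263), black housing at (360,172), red look-alike at (346,112). Side view: coupler (283,175), holder (283,188), housing (273,298), nipple (287,273). The camera rotation is a quaternion; I'll measure coarsely now.

```bash
sed -i "s/np.array(f\['rotation'\]).reshape(3,3)/RM(f)/g" h.py
cat >> h.py <<'E'
from scipy.spatial.transform import Rotation as Rot
def RM(f): return Rot.from_quat(np.roll(f['rotation'],-1)).as_matrix()
E
python3 - <<'E'
from h import *
for n,box in(('scene',dict(hold=(190,225,245,285),hous=(325,135,395,200))),('side',dict(hold=(262,155,305,205),hous=(235,260,320,330)))):
    f=load(n); C=cloud(f)
    print(n,'table',np.median(C[...,2][abs(C[...,2])<.03]))
    for k,(a,b,c,d) in box.items():
        P=C[b:d,a:c].reshape(-1,3)
        for lo,hi in((.035,.047),(.008,.018),(.06,.074),(.105,.12),(.12,.14)):
            m=(P[:,2]>lo)&(P[:,2]<hi); Q=P[m]
            if m.sum()>12:
                r=cv2.minAreaRect((Q[:,:2]*1000).astype(np.float32)); print(k,lo,hi,m.sum(),Q.mean(0).round(4),np.round(r[0],1),np.round(r[1],1),round(r[2],1))
for n,p in (('scene',dict(coupler_top=(216,237,.114),)),('side',dict(coupler_top=(283,165,.114)))):
    f=load(n)
    for k,(u,v,z) in p.items(): print(n,k,on(f,u,v,z).round(4))
E
```

```text
scene table -0.0006649696595183441
hold 0.035 0.047 376 [ 0.5711 -0.2221  0.0396] [ 561.7 -218.7] [75.3 70.9] 7.0
hold 0.008 0.018 91 [ 0.5846 -0.2264  0.0127] [ 581.3 -232.8] [95.8 48.1] 53.1
hold 0.06 0.074 78 [ 0.5702 -0.2218  0.0683] [ 567. -220.] [32.4 27.1] 74.1
hold 0.105 0.12 92 [ 0.5635 -0.2185  0.1119] [ 562.4 -217.7] [23.5 26.3] 59.3
hous 0.035 0.047 183 [0.5571 0.2458 0.0417] [536.9 264. ] [108.2 105.4] 10.1
hous 0.008 0.018 447 [0.5307 0.2472 0.0116] [498.7 296.3] [161.9 265.7] 41.7
hous 0.06 0.074 423 [0.5476 0.2701 0.0682] [544.2 265.3] [109.2  92.4] 65.3
hous 0.105 0.12 51 [0.501  0.2526 0.1102] [503.  253.2] [33. 24.] 58.1
hous 0.12 0.14 20 [0.4908 0.2497 0.1241] [488.6 251.7] [11.6 16.6] 49.8
side table -0.00019412132969948148
hold 0.035 0.047 160 [ 0.5584 -0.2029  0.0403] [ 558.1 -214. ] [69.1 75.1] 8.1
hold 0.008 0.018 111 [ 0.5482 -0.3025  0.0133] [ 545.6 -303.8] [257.7  80.7] 88.8
hold 0.06 0.074 44 [ 0.5562 -0.2048  0.0683] [ 558.  -207.2] [21.6 32.1] 84.1
hold 0.105 0.12 43 [ 0.557  -0.2114  0.1116] [ 558.4 -213. ] [24.2 23.7] 46.7
hous 0.035 0.047 226 [0.5231 0.3115 0.0414] [532.4 302.8] [ 65.6 130.6] 73.5
hous 0.008 0.018 840 [0.495  0.2827 0.0115] [513.8 266.2] [150.  121.5] 22.2
hous 0.06 0.074 581 [0.5394 0.2833 0.0688] [545.1 279.8] [79.  96.1] 59.9
hous 0.105 0.12 75 [0.4977 0.2614 0.1101] [497.8 262.2] [23.7 31.2] 69.0
hous 0.12 0.14 35 [0.485  0.2558 0.1239] [485.1 254.4] [13.6 15.4] 6.1
scene coupler_top [ 0.5637 -0.2128  0.114 ]
side coupler_top [ 0.5546 -0.2118  0.114 ]
```

Run:
```python
from h import *
a=load('scene')['img'][215:295,180:260]; b=load('side')['img'][250:335,225:325]
r=lambda x:cv2.resize(x,(400,400),interpolation=cv2.INTER_CUBIC)
cv2.imwrite('pics/c1.png',np.hstack([r(a),r(b)])[...,::-1])
```

```text
(no output)
```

View pics/c1.png

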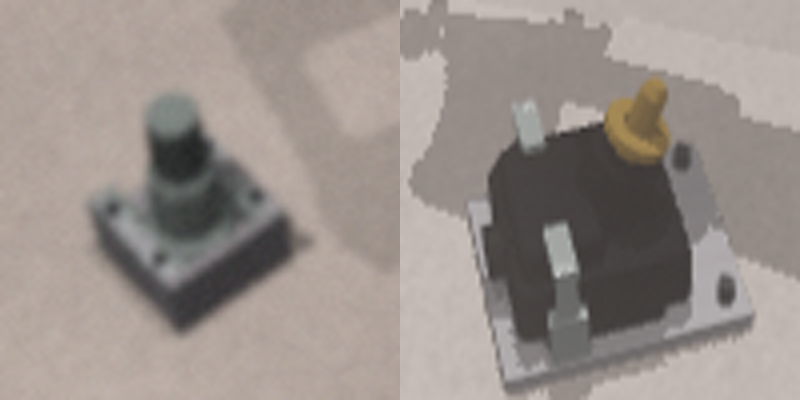

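Left crop: the coupler stands in the holder, with the slot's open end facing the robot. Right crop: the nipple sits at about (640,110) of the crop, leaning toward the robot. Estimates: coupler (0.561,-0.213) with holder yaw about 8°. Housing origin is (0.514,0.266) with yaw about 22°, and the side view's plate measures 150x121, which matches the 150x120 given.

The arm can't tilt its tool. So I'll grip with the jaws across the slot, draw the coupler out, and pivot it 25° in the jaws against the holder's closed face.

play_rows --pt "0 -64 213 1.43 -1" --pt "0 -64 213 1.43 -1" --pt "0 -64 213 1.43 -1" --pt "0 -64 213 1.43 -1" --pt "0 -64 213 1.43 -1" --pt "0 -64 213 1.43 -1" --pt "0 -64 213 1.43 -1" --pt "0 -64 213 1.43 -1"

```text
time: 1.15
tool_pos: [0.5607, -0.2129, 0.2308]
tool_rot: [-0.048, -0.705, -0.048, 0.706]
contact_force: [0.2, -1.6, 0.0]
gripper_width: 0.998
```

Run:
```python
from h import *
s=manip.state(); print(s['tool_pos'],Rot.from_quat(np.roll(s['tool_rot'],-1)).as_matrix().round(3))
f=grab('wrist'); cv2.imwrite('pics/w1.png',f['img'][...,::-1]); C=cloud(f); P=C.reshape(-1,3); print(f['origin'])
near=np.hypot(P[:,0]-.561,P[:,1]+.213)<.06
for lo,hi in((.036,.046),(.109,.119)):
    Q=P[near&(P[:,2]>lo)&(P[:,2]<hi)]; r=cv2.minAreaRect((Q[:,:2]*1000).astype(np.float32)); print(lo,len(Q),Q.mean(0).round(4),r)
```

```text
[ 0.56070906 -0.21294659  0.23075696] [[-0.001  0.136 -0.991]
 [ 0.    -0.991 -0.136]
 [-1.    -0.001  0.001]]
[ 0.62705712 -0.20373275  0.37292655]
0.036 2269 [ 0.5622 -0.2149  0.0407] ((557.81103515625, -215.60118103027344), (70.42340087890625, 69.86519622802734), 7.005011081695557)
0.109 729 [ 0.5586 -0.2154  0.1134] ((558.3309936523438, -215.00527954101562), (24.564594268798828, 24.932235717773438), 8.913405418395996)
```

View pics/w1.png

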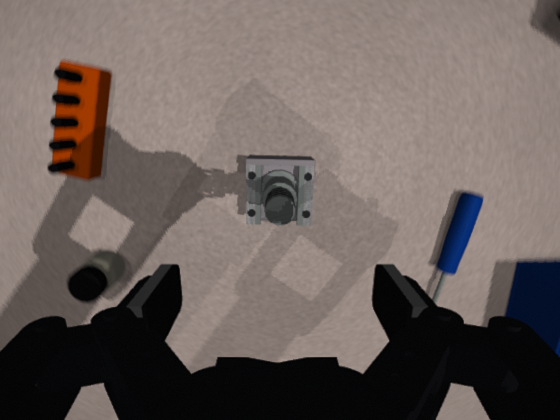

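Wrist view: the coupler top at (280,203) is between the jaws, and the holder is at (280,190). The pin rack (80,120), jar (88,282) and screwdriver (460,230) are well clear. Coupler measured at (0.5583,-0.2152), holder yaw about 7°. Descending and gripping.

play_rows --pt "60 2 3 -0.01 -1" --pt "120 2 3 -0.01 -1" --pt "155 2 3 -0.01 -1" --pt "155 2 3 -0.01 -1" --pt "155 2 3 -0.01 1" --pt "155 2 3 -0.01 1" --pt "155 2 3 -0.01 1" --pt "155 2 3 -0.01 1"

```text
time: 2.2
tool_pos: [0.5594, -0.2158, 0.0782]
tool_rot: [0.054, 0.706, 0.053, -0.704]
contact_force: [0.2, 0.7, 4.7]
gripper_width: 0.29
```

play_rows --pt "0 0 0 0 1" --pt "0 0 0 0 1" --pt "0 0 0 0 1"

```text
time: 2.58
tool_pos: [0.5594, -0.2158, 0.0782]
tool_rot: [0.054, 0.706, 0.053, -0.704]
contact_force: [-1.1, 1.1, 6.2]
gripper_width: 0.289
```

play_rows --pt "-3 0 0 0 1" --pt "-3 0 10 0 1" --pt "-3 0 20 0 1" --pt "-3 0 30 0 1" --pt "-3 0 42 0 1" --pt "-3 0 54 0 1" --pt "-3 0 66 0 1" --pt "-3 0 78 0 1"

```text
time: 3.58
tool_pos: [0.4803, -0.2273, 0.0794]
tool_rot: [0.053, 0.705, 0.053, -0.705]
contact_force: [-1.6, -0.7, -3.7]
gripper_width: 0.29
```

play_rows --pt "0 0 0 0 1" --pt "0 0 0 0 1" --pt "0 0 0 0 1"

```text
time: 3.95
tool_pos: [0.4815, -0.2272, 0.0794]
tool_rot: [0.053, 0.705, 0.053, -0.705]
contact_force: [-0.4, -0.3, -2.9]
gripper_width: 0.289
```

Run:
```python
from h import *
s=manip.state(); print(s['tool_pos'],s['contact_force'])
f=grab('side'); C=cloud(f); 
a=f['img'][120:240,230:350]; cv2.imwrite('pics/s2.png',cv2.resize(a,(600,600),interpolation=cv2.INTER_CUBIC)[...,::-1])
P=C.reshape(-1,3); t=s['tool_pos']; n=np.hypot(P[:,0]-t[0],P[:,1]-t[1])<.035
for lo in np.arange(.015,.12,.007):
    Q=P[n&(P[:,2]>lo)&(P[:,2]<lo+.007)]
    if len(Q): print(lo.round(3),len(Q),Q.min(0).round(3),Q.max(0).round(3))
```

```text
[ 0.4815366  -0.22716049  0.07943503] [-0.37812002 -0.27501894 -2.92337671]
0.022 3 [ 0.469 -0.214  0.027] [ 0.496 -0.209  0.029]
0.029 40 [ 0.46  -0.232  0.03 ] [ 0.501 -0.203  0.035]
0.036 20 [ 0.464 -0.23   0.036] [ 0.497 -0.203  0.043]
0.043 17 [ 0.464 -0.225  0.043] [ 0.493 -0.207  0.049]
0.05 16 [ 0.464 -0.224  0.05 ] [ 0.493 -0.207  0.056]
0.057 22 [ 0.464 -0.228  0.057] [ 0.494 -0.208  0.064]
0.064 17 [ 0.467 -0.218  0.064] [ 0.493 -0.208  0.071]
0.071 22 [ 0.464 -0.229  0.071] [ 0.494 -0.213  0.075]
0.078 5 [ 0.47  -0.223  0.078] [ 0.491 -0.21   0.082]
0.085 14 [ 0.467 -0.223  0.085] [ 0.491 -0.201  0.092]
0.092 13 [ 0.467 -0.221  0.092] [ 0.491 -0.198  0.099]
0.099 16 [ 0.467 -0.219  0.099] [ 0.491 -0.196  0.106]
0.106 13 [ 0.468 -0.223  0.106] [ 0.491 -0.198  0.113]
0.113 5 [ 0.47  -0.238  0.113] [ 0.493 -0.201  0.117]
```

View pics/s2.png

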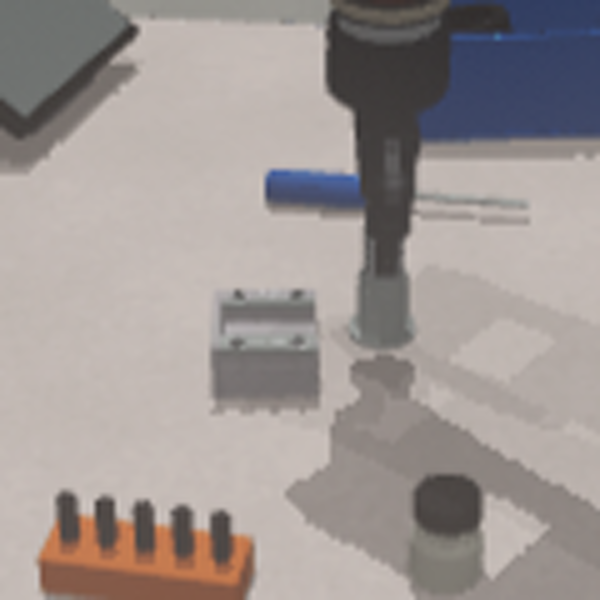

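Side view: the coupler is clear of the open end and upright in the jaws at (385,310), with the empty holder at (265,345). Next: over the holder to behind its closed face.

play_rows --pt "-50 0 0 0 1" --pt "-60 0 -20 0 1" --pt "-60 0 -60 0 1" --pt "-60 0 -100 0 1" --pt "-60 0 -140 0 1" --pt "-60 0 -146 0 1" --pt "-60 0 -146 0 1" --pt "-60 0 -146 0 1"

```text
time: 5.0
tool_pos: [0.6246, -0.2053, 0.139]
tool_rot: [-0.053, -0.705, -0.053, 0.705]
contact_force: [0.1, 1.1, -2.4]
gripper_width: 0.288
```

play_rows --pt "30 0 0 0 1" --pt "58 0 0 0 1" --pt "58 0 0 0 1" --pt "58 0 3 0 1" --pt "58 0 6 0 1" --pt "58 0 9 0 1" --pt "58 0 12 0 1" --pt "58 0 15 0 1"

```text
time: 6.0
tool_pos: [0.614, -0.2073, 0.0831]
tool_rot: [0.053, 0.709, 0.053, -0.702]
contact_force: [11.4, 2.7, -5.2]
gripper_width: 0.288
```

play_rows --pt "0 0 3 0 1" --pt "0 0 6 0 1" --pt "0 0 9 0 1" --pt "0 0 12 0 1" --pt "0 0 15 0 1" --pt "0 0 18 0 1" --pt "0 0 21 0 1" --pt "0 0 21 0 1"

```text
time: 7.0
tool_pos: [0.5936, -0.211, 0.0845]
tool_rot: [0.054, 0.708, 0.052, -0.702]
contact_force: [6.4, -0.3, 0.6]
gripper_width: 0.286
```

```bash
cat >> h.py <<'E'
def tilt(f,s,show=True):
    "fit axis of held coupler: mid x of visible silhouette per height, in the tool's own z-direction"
    C=cloud(f); P=C.reshape(-1,3); I=f['img'].reshape(-1,3).astype(int)
    t=np.array(s['tool_pos']); R=Rot.from_quat(np.roll(s['tool_rot'],-1)).as_matrix()
    q=(P-t)@R; m=(abs(q[:,1])<.03)&(abs(q[:,2])<.07)&(q[:,0]>-.06)&(q[:,0]<.075)
    return q[m],I[m]
E
python3 - <<'E'
from h import *
s=manip.state(); print(s['tool_pos'],s['contact_force'])
f=grab('side')
a=f['img'][120:240,200:320]; cv2.imwrite('pics/s3.png',cv2.resize(a,(600,600),interpolation=cv2.INTER_CUBIC)[...,::-1])
E
```

```text
[ 0.59357353 -0.21104933  0.08445583] [ 6.35596397 -0.31010752  0.61757872]
```

View pics/s3.png

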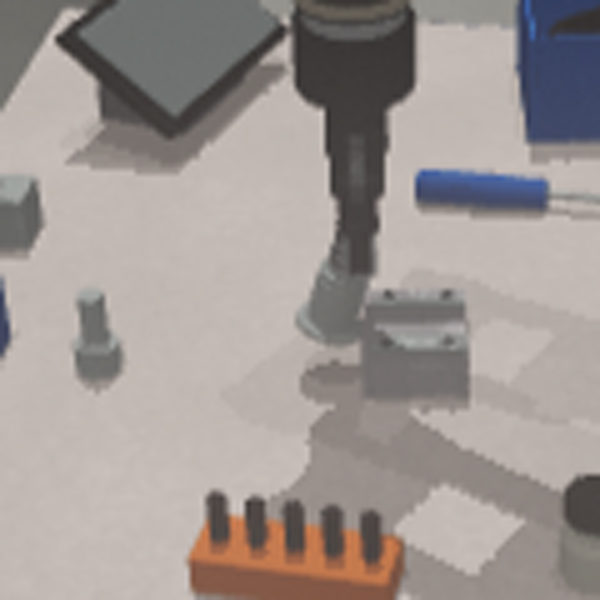

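Side view: the coupler is pivoting as intended, mouth at (335,330) swung away from the robot against the holder's face at (365,320), roughly 20° so far. A bit further, then lift away and measure the tilt.

play_rows --pt "0 0 3 0 1" --pt "0 0 6 0 1" --pt "0 0 6 0 1" --pt "0 0 6 0 1" --pt "0 0 6 0 1" --pt "0 0 -10 0 1" --pt "-30 0 -20 0 1" --pt "-60 0 -20 0 1"

```text
time: 8.05
tool_pos: [0.6097, -0.207, 0.1407]
tool_rot: [-0.053, -0.704, -0.054, 0.706]
contact_force: [0.2, -0.6, -2.4]
gripper_width: 0.285
```

play_rows --pt "-30 0 0 0 1" --pt "-30 0 0 0 1"

```text
time: 8.3
tool_pos: [0.6115, -0.2083, 0.1742]
tool_rot: [0.054, 0.707, 0.052, -0.704]
contact_force: [0.1, 0.7, -3.0]
gripper_width: 0.288
```

Run:
```python
from h import *
s=manip.state(); print(s['tool_pos'],s['contact_force'])
f=grab('side'); q,I=tilt(f,s)
np.save('q.npy',q)
for lo in np.arange(-.056,.06,.006):
    m=(q[:,0]>lo)&(q[:,0]<lo+.006); Q=q[m]
    if len(Q): print(lo.round(3),len(Q),'z',Q[:,2].min().round(4),Q[:,2].max().round(4),'mid',((Q[:,2].min()+Q[:,2].max())/2).round(4),I[m].mean(0).round())
a=f['img'][100:220,190:310]; cv2.imwrite('pics/s4.png',cv2.resize(a,(600,600),interpolation=cv2.INTER_CUBIC)[...,::-1])
```

```text
[ 0.61150008 -0.20827687  0.17420353] [ 0.11099288  0.74959162 -2.98362701]
-0.038 6 z -0.006 0.0061 mid 0.0 [69. 66. 64.]
-0.032 14 z -0.0094 0.012 mid 0.0013 [85. 82. 81.]
-0.026 18 z -0.013 0.0118 mid -0.0006 [84. 80. 79.]
-0.02 14 z -0.0164 0.0116 mid -0.0024 [90. 87. 85.]
-0.014 19 z -0.0199 0.0114 mid -0.0042 [89. 86. 84.]
-0.008 16 z -0.02 0.0112 mid -0.0044 [105. 102. 100.]
-0.002 23 z -0.0268 0.0048 mid -0.011 [118. 118. 116.]
0.004 19 z -0.027 0.0013 mid -0.0128 [108. 108. 105.]
0.01 19 z -0.0305 0.0011 mid -0.0147 [110. 109. 107.]
0.016 18 z -0.0341 0.0009 mid -0.0166 [111. 110. 108.]
0.022 21 z -0.0341 -0.0024 mid -0.0183 [111. 110. 107.]
0.028 17 z -0.0377 -0.0058 mid -0.0218 [110. 110. 107.]
0.034 31 z -0.0445 -0.0061 mid -0.0253 [124. 124. 121.]
0.04 22 z -0.0413 -0.0096 mid -0.0254 [122. 120. 117.]
0.046 12 z -0.0255 -0.0036 mid -0.0145 [135. 131. 127.]
0.052 1 z -0.0068 -0.0068 mid -0.0068 [154. 147. 143.]
```

View pics/s4.png

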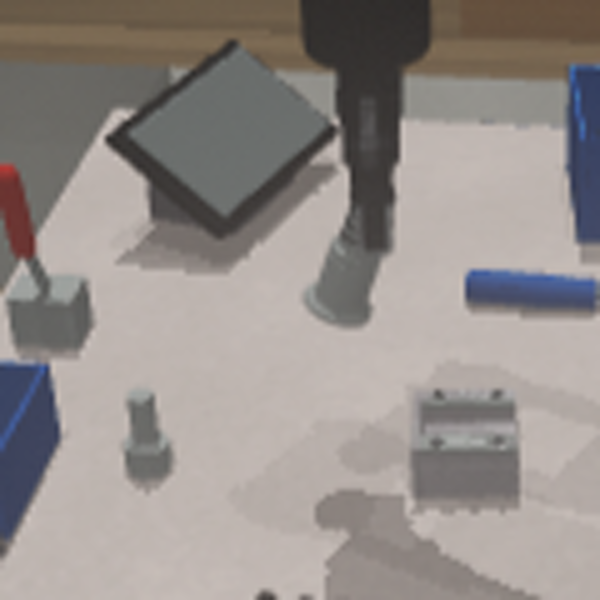

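Side view: the coupler is held tilted at (340,275), mouth at (340,315), tilt about 18–20°. I'll fit the barrel as a cylinder of known radius to get the angle.

```bash
cat >> h.py <<'E'
from scipy.optimize import least_squares
def fitcyl(q,r=.017,lo=.002,hi=.030):
    "barrel axis in tool frame: passes (0,y0,z0) at x=lo.., slopes (sy,sz)"
    Q=q[(q[:,0]>lo)&(q[:,0]<hi)]
    def res(p,Q):
        d=np.array([1,p[2],p[3]]); d/=np.linalg.norm(d)
        return np.linalg.norm(np.cross(Q-np.array([.015,p[0],p[1]]),d),axis=1)-r
    s=least_squares(res,[0,-.015,0,-.35],args=(Q,),loss='soft_l1',f_scale=.001)
    return s.x,len(Q),np.sqrt(np.median(s.fun**2))
E
python3 - <<'E'
from h import *
q=np.load('q.npy'); s=manip.state()
print('side',fitcyl(q)[0],fitcyl(q)[1:],np.degrees(np.arctan(fitcyl(q)[0][2:])))
for n in('scene','wrist'):
    f=grab(n); q,I=tilt(f,s); q=q[(np.abs(q[:,1])<.025)]
    if len(q)>30: r=fitcyl(q); print(n,r,np.degrees(np.arctan(r[0][2:])))
E
```

```text
side [ 0.0005392  -0.01392456 -0.03941921 -0.39414058] (90, np.float64(0.0012999697217185213)) [ -2.25738578 -21.51141214]
scene (array([ 0.00175264, -0.01579248,  0.05050826, -0.41365561]), 181, np.float64(0.0008343412299989354)) [  2.89145297 -22.47270818]
wrist (array([-0.0008388 , -0.01162241, -0.00394364, -0.41646191]), 2642, np.float64(0.00045167808194252103)) [ -0.22595265 -22.60986775]
```

All three views agree on 21.5–22.6°. The wrist fit is cleanest at 22.6°, with 0.45 mm residual, so the bore's play covers the rest. Next: carry it high above the housing for a close look.

play_rows --pt "-60 0 0 0 1" --pt "-86 -50 12 -0.03 1" --pt "-86 -105 25 -0.06 1" --pt "-86 -160 38 -0.1 1" --pt "-86 -215 50 -0.13 1" --pt "-86 -270 62 -0.16 1" --pt "-86 -325 75 -0.19 1" --pt "-86 -380 88 -0.22 1"

```text
time: 9.45
tool_pos: [0.4638, 0.1562, 0.2549]
tool_rot: [-0.131, -0.694, -0.131, 0.696]
contact_force: [0.3, 0.9, -2.4]
gripper_width: 0.289
```

Run:
```python
from h import *
s=manip.state(); R=Rot.from_quat(np.roll(s['tool_rot'],-1)).as_matrix(); print(s['tool_pos'],R.round(4))
d=np.array([.4394,.2359,.260])-s['tool_pos']; print((R.T@d*1000).round(1), -np.arctan2(*(R.T@[.375,-.927,0])[[2,1]]))
```

```text
[0.46379832 0.15622533 0.25493887] [[-3.500e-03  3.629e-01 -9.318e-01]
 [-6.000e-04 -9.318e-01 -3.629e-01]
 [-1.000e+00 -7.000e-04  3.400e-03]]
[ -5.  -83.1  -6.2] 0.0130123097738117
```

play_rows --pt "-4 -30 -2 -0.01 1" --pt "-5 -60 -4 -0.01 1" --pt "-5 -83 -6 -0.01 1" --pt "-5 -83 -6 -0.01 1" --pt "-5 -83 -6 -0.01 1"

```text
time: 10.07
tool_pos: [0.4408, 0.2338, 0.2608]
tool_rot: [-0.134, -0.693, -0.133, 0.695]
contact_force: [0.3, -0.3, -2.9]
gripper_width: 0.288
```

Run:
```python
from h import *
s=manip.state(); R=Rot.from_quat(np.roll(s['tool_rot'],-1)).as_matrix(); print(s['tool_pos'],R.round(4).tolist())
f=grab('wrist'); cv2.imwrite('pics/w5.png',f['img'][...,::-1]); C=cloud(f); P=C.reshape(-1,3); I=f['img'].reshape(-1,3).astype(int)
q,_=tilt(f,s); r=fitcyl(q); print('coupler',r[0],r[2])
m=(P[:,2]>.009)&(P[:,2]<.0145)&(np.hypot(P[:,0]-.514,P[:,1]-.266)<.13)
print('plate',cv2.minAreaRect((P[m,:2]*1000).astype(np.float32)),m.sum())
br=(I[:,0]-I[:,2]>40)&(np.hypot(P[:,0]-.49,P[:,1]-.256)<.06)&(P[:,2]>.08)&(P[:,2]<.135)
print('brass',br.sum(),P[br].min(0),P[br].max(0))
np.save('br.npy',P[br])
vu=np.argwhere(br.reshape(420,560)); print(vu.min(0),vu.max(0))
```

```text
[0.44075114 0.23384528 0.26081407] [[-0.0022, 0.3716, -0.9284], [-0.0014, -0.9284, -0.3716], [-1.0, 0.0004, 0.0026]]
coupler [-0.00058269 -0.01370807 -0.00202268 -0.38112754] 0.00026585232775662237
plate ((513.442626953125, 265.2386474609375), (149.25579833984375, 120.84326171875), 22.420751571655273) 2836
brass 1435 [0.47538746 0.23779892 0.08119692] [0.51381872 0.27693351 0.12871806]
[111 254] [154 296]
```

View pics/w5.png

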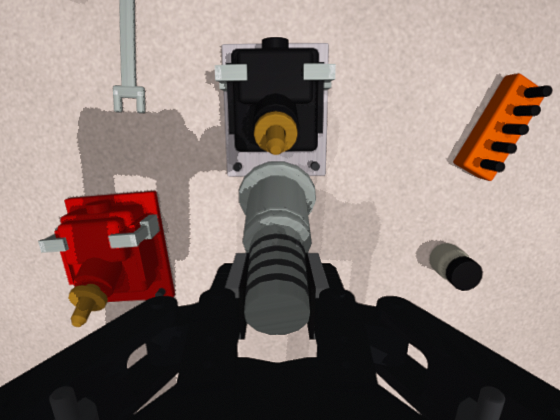

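Wrist view: the nipple with its sleeve is at (276,133) on the black housing, and the tilted coupler at (277,240) is lined up with it. The red look-alike at (105,250) is clear. Comparing both axes in this one view.

```bash
cat >> h.py <<'E'
def nipframe(yaw=np.radians(22.4),o=(.4995,.2595,.085)):
    a=np.radians(25); c,s=np.cos(yaw),np.sin(yaw); hx=np.array([c,s,0]); hz=np.array([0,0,1.])
    z=-np.sin(a)*hx+np.cos(a)*hz; y=np.array([-s,c,0]); return np.stack([np.cross(y,z),y,z],1),np.array(o)
E
python3 - <<'E'
from h import *
s=manip.state(); f=load('wrist'); R=Rot.from_quat(np.roll(s['tool_rot'],-1)).as_matrix(); t=s['tool_pos']
q,_=tilt(f,s)
for lo,hi in((.002,.03),(.004,.02),(.015,.035),(0,.036)): r=fitcyl(q,lo=lo,hi=hi); print('coup',lo,hi,r[0].round(4),r[1],np.degrees(np.arctan(r[0][3])).round(2))
N,o=nipframe(); B=(np.load('br.npy')-o)@N
h=B[:,2]; rr=np.hypot(B[:,0],B[:,1])
for a in range(0,50,4):
    m=(h>a/1000)&(h<=a/1000+.004)
    if m.sum(): print(a,m.sum(),'x',B[m,0].min().round(4),B[m,0].max().round(4),'y',B[m,1].min().round(4),B[m,1].max().round(4))
# shaft fit
S=B[(h>.022)&(h<.039)&(rr<.013)]
g=least_squares(lambda p:np.hypot(S[:,0]-p[0]-p[2]*(S[:,2]-.03),S[:,1]-p[1]-p[3]*(S[:,2]-.03))-.008,[0,0,0,0],loss='soft_l1',f_scale=.001)
print('shaft off',g.x.round(4),len(S)); print('sleeve/tip z',np.percentile(h[(rr>.012)&(rr<.018)],[50,90]),h.max())
# coupler axis in nipple frame
p=fitcyl(q)[0]; P0=t+R@np.array([.015,p[0],p[1]]); d=R@np.array([1,p[2],p[3]]); d/=np.linalg.norm(d)
print('coupler dir in nip',(N.T@-d).round(4),'pt',(N.T@(P0-o)).round(4))
E
```

```text
coup 0.002 0.03 [-0.0008 -0.0134 -0.0032 -0.3862] 2322 -21.12
coup 0.004 0.02 [-0.0008 -0.0136 -0.0046 -0.3847] 1352 -21.04
coup 0.015 0.035 [-0.0008 -0.0136 -0.0026 -0.3643] 1193 -20.02
coup 0 0.036 [-0.0008 -0.0131 -0.0014 -0.4195] 3264 -22.76
0 2 x 0.0062 0.0131 y -0.0169 -0.0094
8 12 x -0.0036 0.0199 y -0.0173 0.0085
12 125 x -0.0146 0.0202 y -0.019 0.0193
16 859 x -0.0175 0.0202 y -0.0191 0.0191
20 34 x 0.0032 0.0079 y -0.0071 0.0071
24 34 x 0.0011 0.0084 y -0.0079 0.008
28 29 x 0.0012 0.0082 y -0.0079 0.0079
32 44 x 0.0021 0.0087 y -0.0077 0.0078
36 69 x -0.0075 0.0085 y -0.0077 0.0078
40 108 x -0.0046 0.0083 y -0.0076 0.0069
44 103 x -0.0043 0.0058 y -0.005 0.0043
shaft off [-0.      0.      0.0349  0.0005] 168
sleeve/tip z [0.01762787 0.01843475] 0.04677927511245437
coupler dir in nip [0.0698 0.0012 0.9976] pt [ 0.0222 -0.0009  0.1674]
```

The nipple frame matches the picture: shaft centred to under 0.1 mm, sleeve top at 18 mm, tip at 46.8 mm. The coupler's tilt is 4° short, which the bore should square up as it is pressed on. Working out the moves.

```bash
cat >> h.py <<'E'
def to(nx,ny,nz,yoff=-.0007):
    s=manip.state(); R=Rot.from_quat(np.roll(s['tool_rot'],-1)).as_matrix(); N,o=nipframe()
    g=s['tool_pos']+R@[-.019,yoff,0]; return (R.T@(o+N@(np.array([nx,ny,nz])/1000)-g)*1000).round(1),((N.T@(g-o))*1000).round(1)
E
python3 - <<'E'
from h import *
for w in((5,0,140),(5,0,124),(4,0,110),(2,0,100),(0,0,92)): print(w,to(*w))
E
```

```text
(5, 0, 140) (array([66.1, -1. , -9.4]), array([ 24.5,  -0.9, 203.9]))
(5, 0, 124) (array([ 80.6,  -1.1, -16.2]), array([ 24.5,  -0.9, 203.9]))
(4, 0, 110) (array([ 93.7,  -1.1, -21.2]), array([ 24.5,  -0.9, 203.9]))
(2, 0, 100) (array([103.6,  -1.1, -23.7]), array([ 24.5,  -0.9, 203.9]))
(0, 0, 92) (array([111.7,  -1.2, -25.3]), array([ 24.5,  -0.9, 203.9]))
```

play_rows --pt "40 -1 -3 -0.01 1" --pt "66 -1 -9 -0.01 1" --pt "73 -1 -13 -0.01 1" --pt "81 -1 -16 -0.01 1" --pt "81 -1 -16 -0.01 1" --pt "81 -1 -16 -0.01 1"

```text
time: 10.88
tool_pos: [0.4562, 0.2414, 0.1825]
tool_rot: [0.137, 0.694, 0.137, -0.693]
contact_force: [-0.1, -0.1, -2.7]
gripper_width: 0.288
```

Run:
```python
from h import *
for w in((4,0,110),(2,0,100),(0,0,92)): print(w,to(*w))
s=manip.state();print(s['contact_force'])
f=grab('side'); g=grab('wrist'); a=f['img'][230:330,235:335]; b=g['img'][60:200,200:340]; r=lambda x:cv2.resize(x,(400,400),interpolation=cv2.INTER_CUBIC)
cv2.imwrite('pics/m6.png',np.hstack([r(a),r(b)])[...,::-1])
```

```text
(4, 0, 110) (array([15.1,  0.5, -4.1]), array([  6.7,   0.5, 125.4]))
(2, 0, 100) (array([25. ,  0.5, -6.5]), array([  6.7,   0.5, 125.4]))
(0, 0, 92) (array([33.1,  0.5, -8. ]), array([  6.7,   0.5, 125.4]))
[-0.13949474 -0.12993437 -2.71784275]
```

View pics/m6.png

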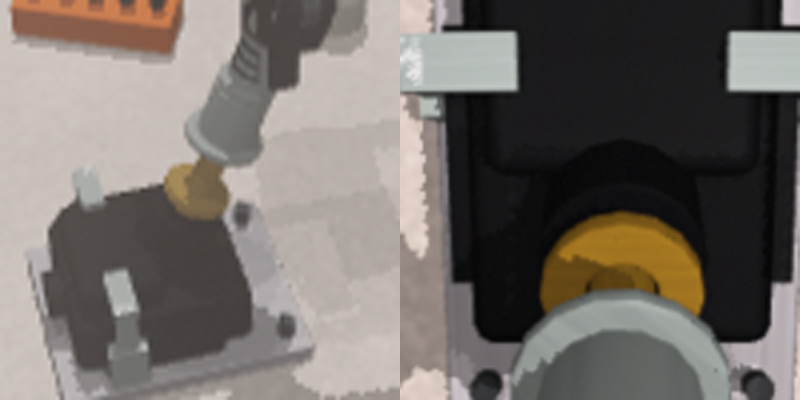

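Left (side): the mouth at (225,145) sits right over the nipple at (205,175), axes in line. Right (wrist): mouth flange at (620,340) centred over the sleeve at (622,265). Inserting.

play_rows --pt "5 0 -1 0 1" --pt "10 0 -3 0 1" --pt "15 0 -4 0 1" --pt "20 0 -5 0 1" --pt "25 0 -6 0 1" --pt "29 0 -7 0 1" --pt "33 0 -8 0 1" --pt "33 0 -8 0 1"

```text
time: 11.98
tool_pos: [0.4646, 0.2449, 0.1489]
tool_rot: [0.137, 0.695, 0.137, -0.692]
contact_force: [7.3, 3.0, -0.3]
gripper_width: 0.29
```

```bash
cat >> h.py <<'E'
def rel():
    s=manip.state(); g=grab('wrist'); R=Rot.from_quat(np.roll(s['tool_rot'],-1)).as_matrix(); N,o=nipframe()
    q,_=tilt(g,s); p,n,e=fitcyl(q,lo=.002,hi=.026); P0=s['tool_pos']+R@np.array([.015,p[0],p[1]]); d=-(R@np.array([1,p[2],p[3]])); d/=np.linalg.norm(d)
    a=N.T@(P0-o); dn=N.T@d; m=a-dn*(a[2]-.009)/dn[2]
    print('dir',dn.round(3),'ang',np.arccos(dn[2]).round(3),'axis at z=9mm',(m*1000).round(1),'n',n,e.round(4)); print('F',s['contact_force'].round(1),'Fn',(N.T@s['contact_force']).round(1),'T',s['ft_torque'].round(2),'w',s['gripper_width'])
    return g
E
python3 - <<'E'
from h import *
rel()
for w in((0,0,92),(0,0,85),(0,0,79)): print(w,to(*w))
E
```

```text
dir [ 0.041 -0.     0.999] ang 0.041 axis at z=9mm [-1.9  0.3  9. ] n 2076 0.0003
F [ 7.3  3.  -0.3] Fn [ 7.   0.  -3.6] T [ 0.58 -1.53 -0.08] w 0.28971238888928713
(0, 0, 92) (array([-0.4,  0.4,  0.9]), array([ 0.7,  0.4, 91.2]))
(0, 0, 85) (array([ 5.9,  0.4, -2. ]), array([ 0.7,  0.4, 91.2]))
(0, 0, 79) (array([11.4,  0.4, -4.5]), array([ 0.7,  0.4, 91.2]))
```

play_rows --pt "2 0 0 0 1" --pt "4 0 -1 0 1" --pt "6 0 -2 0 1" --pt "8 0 -3 0 1" --pt "10 0 -4 0 1" --pt "12 0 -4 0 1" --pt "12 0 -4 0 1"

```text
time: 12.9
tool_pos: [0.4684, 0.2464, 0.1399]
tool_rot: [0.137, 0.695, 0.137, -0.692]
contact_force: [-1.8, -0.8, 13.4]
gripper_width: 0.287
```

Run:
```python
from h import *
g=rel()
for w in((0,0,85),(0,0,79),(0,0,74)): print(w,to(*w))
```

```text
dir [ 0.041 -0.001  0.999] ang 0.041 axis at z=9mm [-1.5  0.4  9. ] n 2059 0.0003
F [-1.8 -0.8 13.4] Fn [ 3.8 -0.  13. ] T [ 0.05 -0.37 -0.01] w 0.2869872760077496
(0, 0, 85) (array([-3.1,  0.5,  2.1]), array([ 0.6,  0.5, 81.3]))
(0, 0, 79) (array([ 2.4,  0.5, -0.4]), array([ 0.6,  0.5, 81.3]))
(0, 0, 74) (array([ 6.9,  0.5, -2.5]), array([ 0.6,  0.5, 81.3]))
```

play_rows --pt "1 0 0 0 1" --pt "2 0 -1 0 1" --pt "3 0 -1 0 1" --pt "4 0 -2 0 1" --pt "4 0 -2 0 1" --pt "4 0 -2 0 1"

```text
time: 13.7
tool_pos: [0.469, 0.2467, 0.14]
tool_rot: [-0.138, -0.693, -0.137, 0.694]
contact_force: [-17.8, -8.4, 36.9]
gripper_width: 0.289
```

Run:
```python
from h import *
g=rel(); print(to(0,0,74)); f=grab('side'); a=f['img'][230:330,235:335]; b=g['img'][60:200,200:340]; r=lambda x:cv2.resize(x,(400,400),interpolation=cv2.INTER_CUBIC)
cv2.imwrite('pics/m7.png',np.hstack([r(a),r(b)])[...,::-1])
```

```text
dir [0.05  0.001 0.999] ang 0.05 axis at z=9mm [-1.4  0.3  9. ] n 2063 0.0003
F [-17.8  -8.4  36.9] Fn [-2.2 -1.  41.8] T [-1.11  2.25 -0.02] w 0.28944832329311027
(array([ 6.9,  0.5, -1.8]), array([ 1.3,  0.5, 81. ]))
```

View pics/m7.png

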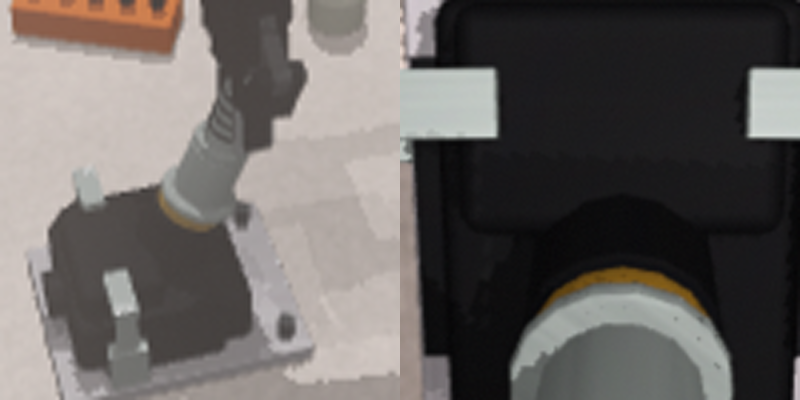

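Left (side): the flange at (200,205) is down on the sleeve, with only a thin brass edge visible above the boss. Right (wrist): thin brass rim at (620,275) under the flange. The force rose to 42 N with no further travel, so the sleeve is at its stop. I'll ease the push a little and check the flange height.

play_rows --pt "-1 0 0 0 1" --pt "-2 0 1 0 1" --pt "-2 0 1 0 1" --pt "-2 0 1 0 1"

```text
time: 14.3
tool_pos: [0.4687, 0.2466, 0.1399]
tool_rot: [0.137, 0.694, 0.137, -0.693]
contact_force: [-10.6, -4.3, 25.0]
gripper_width: 0.285
```

Run:
```python
from h import *
g=rel(); N,o=nipframe(); B=(cloud(g).reshape(-1,3)-o)@N; I=g['img'].reshape(-1,3).astype(int)
rr=np.hypot(B[:,0]+.0012,B[:,1]); m=(rr>.0185)&(rr<.022)&(B[:,2]>0)&(B[:,2]<.04)&(B[:,0]>0)
gray=m&(I.max(1)>110)&(I[:,0]-I[:,2]<20); print('flange top',gray.sum(),np.percentile(B[gray,2],[10,50,90]).round(4))
print(to(0,0,79)[1],manip.state()['joint_vel'].round(4))
```

```text
dir [ 0.045 -0.     0.999] ang 0.045 axis at z=9mm [-1.4  0.3  9. ] n 2053 0.0003
F [-10.6  -4.3  25. ] Fn [ 0.2  0.  27.5] T [-0.5   0.96 -0.06] w 0.2848936384400217
flange top 612 [0.0131 0.0142 0.0152]
[ 0.9  0.5 81.2] [ 0.0019 -0.0002 -0.0002  0.0014 -0.0002  0.    ]
```

```bash
python3 -c "
from plant import manip
print(manip.job_done(), manip.state()['contact_force'])"
```

```text
the job is handed in; nothing more can be done
the job is handed in; nothing more can be done
```

I handed the job in at 14.3 s, with the gripper still holding the coupler pressed onto the nipple and the sleeve down. No verdict is reported.

**What I did:** I gripped the coupler across the slot and slid it about 78 mm out of the open end. The moves cannot tilt the tool, so I pivoted the coupler about 21–22° in the jaws against the holder's closed face. I then carried it to the nipple and pressed it on along the nipple's axis, where the bore took up most of the missing tilt.

**Last checks:**

| Check | Measured | Required |
|---|---|---|
| Coupler axis to nipple axis | 0.045 rad | below 0.10 rad |
| Offset from nipple axis | 1.4 mm and 0.3 mm | within 4 mm |
| Push along the axis | about 27 N | above 2 N |
| Flange top above the nipple's origin | 14.2 mm | about 15 mm at the stop, 24 mm at rest |

- **Sleeve:** extra push raised the force to 42 N with no further travel, so the sleeve is on its stop. I then eased back.
- **Grip and stillness:** the jaws are closed on the coupler and the arm is at rest.
- **Bystanders:** the moves kept well clear of the loose things. I did not re-measure their positions at the end.

**Disagreements:** the tilt fits ranged from about 20° to 23° depending on view and fitted range. The flange height read about 1 mm below nominal, within the 2 mm calibration error.

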